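# Sort measured parts into their lot trays

### The job

These five parts have just been measured: put the two aluminium collars in the blue tray, the two brass hexagonal bushes in the green tray and the red roller in the yellow tray. Set each down gently (do not drop it), standing upright flat on the tray floor with a bay to itself, and leave the mouse and the caliper where they are.

Things in the scene. Friction and masses are not known exactly. Their poses are not given: they have to be found in the camera images.
- collar_a: aluminium flanged collar, silver, turned round: body 32 mm diameter on a foot flange 44 mm diameter and 6 mm thick, 44 mm high over all, dark bore disc on top; about 100 g. There are two alike. It stands upright on a dark rubber mat whose top is 3 mm above the work surface. Origin: centre of its underside; z along its axis, upward.
- collar_b: aluminium flanged collar, silver, turned round: body 32 mm diameter on a foot flange 44 mm diameter and 6 mm thick, 44 mm high over all, dark bore disc on top; about 100 g. There are two alike. It stands upright on a dark rubber mat whose top is 3 mm above the work surface. Origin: centre of its underside; z along its axis, upward.
- hex_a: brass hexagonal bush, 30 mm across flats (34.6 mm across corners), 44 mm high, small dark bore disc on top; about 180 g. Flats face its own x axis and every 60 degrees from it. There are two alike. It stands upright on a dark rubber mat whose top is 3 mm above the work surface. Origin: centre of its underside; z along its axis, upward.
- hex_b: brass hexagonal bush, 30 mm across flats (34.6 mm across corners), 44 mm high, small dark bore disc on top; about 180 g. Flats face its own x axis and every 60 degrees from it. There are two alike. It stands upright on a dark rubber mat whose top is 3 mm above the work surface. Origin: centre of its underside; z along its axis, upward.
- roller: red plastic roller, plain cylinder 34 mm diameter, 44 mm high, white hub disc on top; about 60 g. There is one. It stands upright on a dark rubber mat whose top is 3 mm above the work surface. Origin: centre of its underside; z along its axis, upward.
- tray_blue: blue plastic lot tray for the aluminium collars; fixed to the bench, 72 mm along its x by 150 mm along its y, 14 mm high over all: 4 mm floor, 4 mm walls standing 10 mm above the floor. A 4 mm divider at y = 0 parts it into two bays, each 64 mm (x) by 69 mm (y) inside, with centres at y = +36.5 and -36.5 mm, x = 0. Origin: centre of its underside, on the work surface; z up.
- tray_green: green plastic lot tray for the brass bushes; fixed to the bench, 72 mm along its x by 150 mm along its y, 14 mm high over all: 4 mm floor, 4 mm walls standing 10 mm above the floor. A 4 mm divider at y = 0 parts it into two bays, each 64 mm (x) by 69 mm (y) inside, with centres at y = +36.5 and -36.5 mm, x = 0. Origin: centre of its underside, on the work surface; z up.
- tray_yellow: yellow plastic lot tray for the red roller; fixed to the bench, 72 mm along its x by 150 mm along its y, 14 mm high over all: 4 mm floor, 4 mm walls standing 10 mm above the floor. A 4 mm divider at y = 0 parts it into two bays, each 64 mm (x) by 69 mm (y) inside, with centres at y = +36.5 and -36.5 mm, x = 0. Origin: centre of its underside, on the work surface; z up.
- mouse: black computer mouse, loose on the bench, 105 mm (x) by 60 mm (y), 33 mm high; not part of the work. Origin: centre of its underside.
- caliper: steel digital caliper lying loose on the bench, beam 200 mm along its x and 16 mm wide, black readout box 14 mm high, two jaws reaching 55 mm to its -y; not part of the work. Origin: under the middle of its beam.
Mind the look-alikes: they are no part of the job. Of the things shaped like the roller, the red one is meant. Of the things shaped like the tray_green, the green one is meant.

How it is judged:
At the end, for the whole second after the job is handed in: Collars in the blue tray, brass bushes in the green, one to a bay, and the roller in a bay of the yellow: each at rest, upright within 0.1 rad, foot on the tray floor (origin 1 to 8 mm above the tray's), within 20 mm of the tray's x = 0 and 15 to 60 mm from y = 0 (x of collar_a in the frame of tray_blue between -0.02 and 0.02 m and z of collar_a in the frame of tray_blue between 0.001 and 0.008 m and angle between each of collar_a, collar_b, hex_a, hex_b, roller's own z axis and vertical below 0.1 rad and linear speed of each of collar_a, collar_b, hex_a, hex_b, roller below 0.02 m/s and angular speed of each of collar_a, collar_b, hex_a, hex_b, roller below 0.2 rad/s and x of collar_b in the frame of tray_blue between -0.02 and 0.02 m and z of collar_b in the frame of tray_blue between 0.001 and 0.008 m and x of hex_a in the frame of tray_green between -0.02 and 0.02 m and z of hex_a in the frame of tray_green between 0.001 and 0.008 m and x of hex_b in the frame of tray_green between -0.02 and 0.02 m and z of hex_b in the frame of tray_green between 0.001 and 0.008 m and x of roller in the frame of tray_yellow between -0.02 and 0.02 m and z of roller in the frame of tray_yellow between 0.001 and 0.008 m and ((y of collar_a in the frame of tray_blue between 0.015 and 0.06 m and y of collar_b in the frame of tray_blue between -0.06 and -0.015 m) or (y of collar_a in the frame of tray_blue between -0.06 and -0.015 m and y of collar_b in the frame of tray_blue between 0.015 and 0.06 m)) and ((y of hex_a in the frame of tray_green between 0.015 and 0.06 m and y of hex_b in the frame of tray_green between -0.06 and -0.015 m) or (y of hex_a in the frame of tray_green between -0.06 and -0.015 m and y of hex_b in the frame of tray_green between 0.015 and 0.06 m)) and (y of roller in the frame of tray_yellow between 0.015 and 0.06 m or y of roller in the frame of tray_yellow between -0.06 and -0.015 m)); the robot touches nothing.
It fails at once if the mouse is shifted by more than 15 mm (distance of mouse from where it was at the start of the episode above 0.015 m).
It fails at once if the caliper is shifted by more than 15 mm (distance of caliper from where it was at the start of the episode above 0.015 m).
It fails at once if a part is dropped or thrown: faster than 0.7 m/s with no finger on it ((linear speed of collar_a above 0.7 m/s and contact force between collar_a and the fingers below 0.01 N) or (linear speed of collar_b above 0.7 m/s and contact force between collar_b and the fingers below 0.01 N) or (linear speed of hex_a above 0.7 m/s and contact force between hex_a and the fingers below 0.01 N) or (linear speed of hex_b above 0.7 m/s and contact force between hex_b and the fingers below 0.01 N) or (linear speed of roller above 0.7 m/s and contact force between roller and the fingers below 0.01 N)).
It also fails if it takes over 122 s, if anything falls off the work surface, if the arm or the gripper's body presses on something with over 40 N, if the wrist force passes 120 N, or if a joint passes its speed limit or range.

### The arm

A 6-joint arm with a two-finger parallel gripper is mounted at the origin on the work surface. World frame = base frame: x ahead of the robot, y to its left, z up, the work surface at z = 0. Lengths are in m, angles in rad, forces in N, time in s.
With the tool pointing down it reaches from about 0.35 to 0.775 m from the base axis. Payload 5.5 kg.
Tool frame: the origin (TCP) lies midway between the tips of the shut fingers; the grasp point (between the pads) lies 19 mm behind it; z points along the fingers, y is the line along which they close (so a half turn about z gives the same grasp; the last joint's range is limited). The gripper opens to 85 mm and grips with 20 to 120 N. Pads are 22 mm wide; open, the fingers measure 114 mm over their backs; the gripper's body (76 mm by 85 mm) begins 54 mm behind the grasp point. The pads swing forward as they close: fully open they stand 13 mm farther back than shut.
Start: joints at [-1.34, 0.313, 0.046, 1.304, 0, 1.431], TCP at [0.208, -0.536, 0.231] pointing down, gripper open.
Joint ranges: [-2.76, 2.76], [-0.86, 1.69], [-1.03, 1.26], [-2.2, 2.34], [-1.47, 1.5], [-3.14, 3.14]. Speed limits (rad/s): [2.57, 2.57, 3.14, 3.14, 3.14, 3.14].

### API

Orientations are given as a unit quaternion [w, x, y, z].
In Python, from workcell import telemetry, imaging, env gives the robot as it stands. The module is installed in compiled form; this text tells all that it offers.
- The arm moves only by the tool step_arm, never from a script. Its argument "moves" is a list of rows, each a list of 3 entries, a list of its own where there are three numbers: the shift along the tool's x, y, z in mm, then the turn, a rotation vector about the tool's x, y, z in rad, then the finger opening in mm, from 0 to 85.4. A call has 1 to 8 rows; each row is the pose to reach, as a shift and turn from the pose commanded when the call began, along the tool's axes at that moment; what a row does not reach only later rows make up. A row lasts 1/12 s, in which the tool goes at most 41.7 mm and 7.16 degrees, less where a joint would pass 70% of its speed; a pose out of reach is approached as far as the arm can. A call with a gripper value outside its range is refused whole. The fingers move at their own pace and stop on an object; "grip_force" is the grip in N (left out, the last holds). Time passes only in rows, so rows that repeat a pose let the fingers close. It gives the time, the measured TCP pose, the force, the opening and the grip force at its end, in the units of the state.
- telemetry.get_state(): the state, without advancing time (a new reading comes with each control period).
- imaging.read_camera(name): name is "scene" or "top" or "wrist"; returns the picture (384x512x3 uint8, red, green, blue); there is no depth.
- imaging.camera_params(name): a dict with "camera_matrix" (3x3 intrinsics, pixels), "pose" (4x4, takes a point from camera to world coordinates). Camera axes: x right, y up, looking along -z (the intrinsics and any distortion apply to the point x, -y, -z); pixel columns grow to the right and rows downward; lengths in m; the calibration is good to about 2 mm. A picture is of the moment at which its call begins: read the wrist's pose just before it. camera_params takes no time and is no camera call; for the wrist camera it gives the pose at the moment of the call.
- env.hand_in(): hands the job in; it is judged then, once.
The state is a dict: "clock": time; "joint_pos": joint angles; "qvel": joint speeds; "tau": joint torques, N m; "tcp_pos": TCP position; "orientation": TCP orientation; "wrist_force": force on the tool from outside, world axes, zero at the start; "ft_torque": the same for the moment, N m; "finger_gap": finger opening in m; "grip_force": force on a finger pad.
Only numpy, scipy, OpenCV 4.12 (cv2) and the standard library are available. Lean on these libraries where they do the work, as an engineer would, in place of code of your own. Each camera call takes 0.05 s, during which the arm holds its last target. There are 200 camera calls.

## Working session

There is one attempt and no reset: what is moved stays moved. The work goes in short steps, Python scripts to look and compute and a tool call to move; the robot and the scene stay as the last step left them, time stands still between calls to the robot, and variables do not carry over. Pictures are saved under pics/ and viewed, at most 14 in all, crops included, and the job is handed in when it is done.

Besides the shell and the picture viewer there is one more tool, called as name([rows], argument=value, ...), one row to a line, values as JSON. step_arm: Moves the arm, as the interface text tells. Its arguments: {"type":"object","properties":{"moves":{"type":"array"},"grip_force":{"type":"number"}},"required":["moves"]}

```bash
mkdir -p pics
python3 - <<'E'
from workcell import telemetry, imaging
import cv2, numpy as np
for n in ["top","scene"]:
    im=imaging.read_camera(n); p=imaging.camera_params(n)
    cv2.imwrite(f"pics/{n}0.png",im[:,:,::-1]); print(n,p)
s=telemetry.get_state(); print(s)
print(imaging.camera_params("wrist"))
E
```

```text
top {'camera_matrix': array([[413.11738139,   0.        , 258.62777348],
       [  0.        , 413.11738139, 196.05735451],
       [  0.        ,   0.        ,   1.        ]]), 'pose': array([[-0.01635255,  0.99649603, -0.0820259 ,  0.42020973],
       [-0.99979464, -0.01727834, -0.01058948, -0.00277786],
       [-0.01196964,  0.08183589,  0.99657394,  1.39980291],
       [ 0.        ,  0.        ,  0.        ,  1.        ]])}
scene {'camera_matrix': array([[438.66899059,   0.        , 254.48100366],
       [  0.        , 438.66899059, 188.03904176],
       [  0.        ,   0.        ,   1.        ]]), 'pose': array([[-0.89668499, -0.29373711,  0.33117148,  0.99056192],
       [ 0.44212853, -0.63124153,  0.63722563,  0.85364137],
       [ 0.02187237,  0.71781101,  0.69589436,  0.96276038],
       [ 0.        ,  0.        ,  0.        ,  1.        ]])}
{'clock': 0.1, 'joint_pos': array([-1.33959068e+00,  3.13918147e-01,  4.50725011e-02,  1.30358581e+00,
       -3.22610497e-06,  1.43122394e+00]), 'qvel': array([-0.00042635, -0.00275289,  0.0031409 , -0.00111437, -0.00118421,
        0.
[... 192 characters left out ...]
]), 'orientation': array([-8.16631054e-04,  9.82864289e-01,  1.84328837e-01, -3.90562291e-05]), 'wrist_force': array([ 0.21332295,  0.35629511, -0.20237854]), 'ft_torque': array([-0.01094669,  0.00480013,  0.02132134]), 'grip_force': 0.0, 'finger_gap': 0.08528345719507469}
{'camera_matrix': array([[274.78553252,   0.        , 254.31048318],
       [  0.        , 274.78553252, 183.82013043],
       [  0.        ,   0.        ,   1.        ]]), 'pose': array([[ 0.36160697,  0.89463057,  0.2624434 ,  0.2754077 ],
       [-0.93232731,  0.3477345 ,  0.09922956, -0.50895434],
       [-0.00248682, -0.28056525,  0.95983173,  0.37276603],
       [ 0.        ,  0.        ,  0.        ,  1.        ]])}
```

```bash
python3 -c "
import cv2
a=cv2.imread('pics/top0.png');cv2.imwrite('pics/t2.png',cv2.resize(a,(800,600),interpolation=cv2.INTER_CUBIC))"
```

```text
(no output)
```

View pics/t2.png

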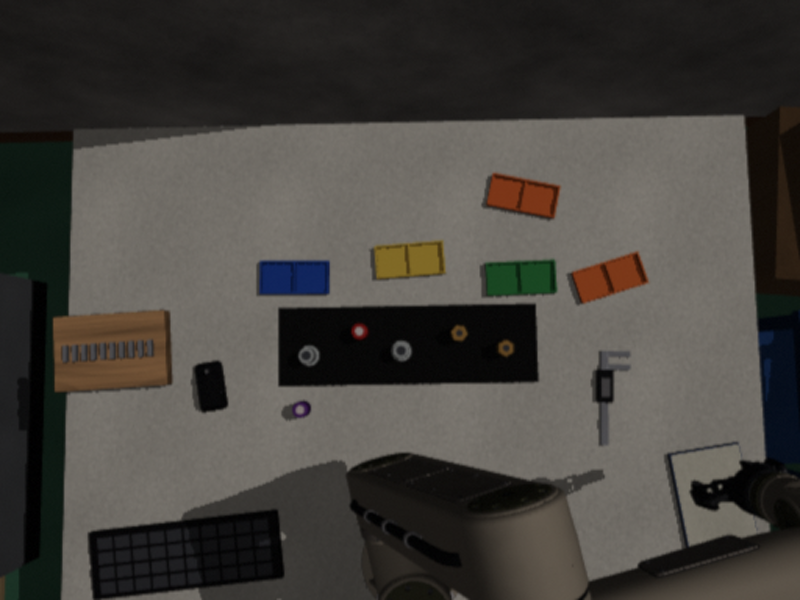

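View pics/scene0.png

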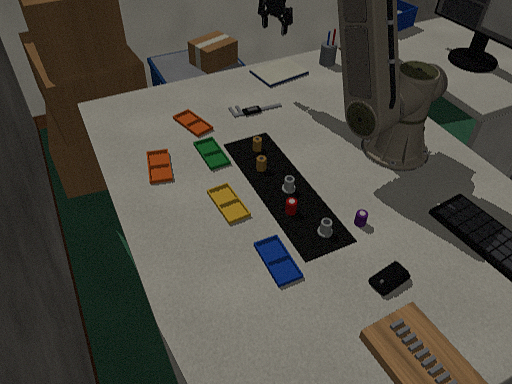

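The top view shows five parts on the mat: collars at about (308,355) and (401,351), the red roller at (360,331), hexes at (459,333) and (506,348). The trays are blue (294,278), yellow (409,260) and green (520,278). The look-alikes are a purple roller at (301,409) and two orange trays. The mouse is at (210,386) and the caliper at (605,397).

```bash
cat > h.py <<'E'
import cv2, numpy as np
from workcell import telemetry, imaging
from scipy.spatial.transform import Rotation as R
def cast(p,uv,z):
    K,T=p["camera_matrix"],p["pose"]
    uv=np.atleast_2d(np.asarray(uv,float))
    d=np.c_[(uv[:,0]-K[0,2])/K[0,0],-(uv[:,1]-K[1,2])/K[1,1],-np.ones(len(uv))]@T[:3,:3].T
    o=T[:3,3]; return (o+d*((z-o[2])/d[:,2])[:,None])[:,:2]
def proj(p,X):
    K,T=p["camera_matrix"],p["pose"]; c=T[:3,:3].T@(np.asarray(X,float)-T[:3,3])
    return K[0,0]*c[0]/-c[2]+K[0,2], K[1,1]*-c[1]/-c[2]+K[1,2]
def toolrel(s,X):
    "world point -> shift in tool axes, mm"
    w,x,y,z=s["orientation"]
    return R.from_quat([x,y,z,w]).inv().apply(np.asarray(X)-s["tcp_pos"])*1000
E
python3 - <<'E'
from h import *
im=cv2.imread('pics/top0.png'); p=imaging.camera_params("top")
hsv=cv2.cvtColor(im,cv2.COLOR_BGR2HSV)
def tray(n,lo,hi):
    m=cv2.inRange(hsv,lo,hi); cs,_=cv2.findContours(m,0,2)
    for c in cs:
        if cv2.contourArea(c)<250: continue
        w=cast(p,c[:,0,:],0.012).astype(np.float32)
        (cx,cy),sz,a=cv2.minAreaRect(w); print(n,round(cx,4),round(cy,4),np.round(sz,3),round(a,1),'r',np.hypot(cx,cy).round(3))
tray('blue',(105,120,60),(130,255,255));tray('green',(50,100,40),(85,255,255));tray('yellow',(20,120,80),(32,255,255))
for n,uv in dict(ca=(308,355),cb=(401,351),ro=(360,331),ha=(459,333),hb=(506,348)).items():
    print(n,cast(p,[(uv[0]+.5)/1.5625-.5,(uv[1]+.5)/1.5625-.5],.045).round(3))
E
```

```text
blue 0.6035 0.2505 [0.15  0.068] 89.0 r 0.653
green 0.5932 -0.2399 [0.07  0.149] 1.5 r 0.64
yellow 0.637 -0.0 [0.072 0.15 ] 3.6 r 0.637
ca [[0.433 0.215]]
cb [[0.439 0.02 ]]
ro [[0.482 0.106]]
ha [[ 0.474 -0.102]]
hb [[ 0.441 -0.199]]
```

step_arm([
  [[240,-175,0],[0,0,-0.9],70],
  [[240,-175,0],[0,0,-0.9],70],
  [[240,-175,0],[0,0,-0.9],70],
  [[240,-175,0],[0,0,-0.9],70],
  [[240,-175,0],[0,0,-0.9],70],
  [[240,-175,0],[0,0,-0.9],70],
  [[240,-175,0],[0,0,-0.9],70],
  [[240,-175,0],[0,0,-0.9],70],
])

```text
clock: 0.77
tcp_pos: [0.3704, -0.2804, 0.2312]
orientation: [-0.001, 0.801, 0.598, 0.001]
wrist_force: [-0.1, 0.9, 1.2]
finger_gap: 0.0697
grip_force: 0.0
```

Run:
```python
from h import *
s=telemetry.get_state(); print(s["clock"],s["tcp_pos"],s["orientation"],toolrel(s,[.455,-.15,.2]).round(1))
w,x,y,z=s["orientation"];M=R.from_quat([x,y,z,w]).as_matrix();print(M.round(3), np.arctan2(M[1,1],M[0,1]))
```

```text
0.7667 [ 0.37041306 -0.28042701  0.23117264] [-0.00100106  0.80147056  0.59803267  0.00092455] [149.   44.   31.6]
[[ 0.285  0.959  0.   ]
 [ 0.959 -0.285  0.003]
 [ 0.003 -0.    -1.   ]] -0.28870584703360785
```

step_arm([
  [[150,45,30],[0,0,-0.3],70],
  [[150,45,30],[0,0,-0.3],70],
  [[150,45,30],[0,0,-0.3],70],
  [[150,45,30],[0,0,-0.3],70],
  [[150,45,30],[0,0,-0.3],70],
  [[150,45,30],[0,0,-0.3],70],
  [[150,45,30],[0,0,-0.3],70],
])

```text
clock: 1.35
tcp_pos: [0.4557, -0.1561, 0.2011]
orientation: [-0.0, 0.707, 0.707, -0.0]
wrist_force: [-0.9, 0.1, -0.6]
finger_gap: 0.0701
grip_force: 0.0
```

```bash
cat >> h.py <<'E'
def yaw(s):
    w,x,y,z=s["orientation"];M=R.from_quat([x,y,z,w]).as_matrix();return np.degrees(np.arctan2(M[1,1],M[0,1]))
def wrist(name):
    s=telemetry.get_state(); p=imaging.camera_params("wrist"); im=imaging.read_camera("wrist")[:,:,::-1].copy()
    cv2.imwrite(f"pics/{name}.png",im); np.save(f"pics/{name}.npy",p["pose"])
    print(s["clock"],s["tcp_pos"].round(4),"yaw",yaw(s).round(2)); return s,p,im
E
python3 - <<'E'
from h import *
s,p,im=wrist("w1")
for X in [(.474,-.102,.047),(.441,-.199,.047)]: print(np.round(proj(p,X)))
E
```

```text
1.35 [ 0.4557 -0.1561  0.2011] yaw 0.02
[271. 122.]
[241. 208.]
```

View pics/w1.png

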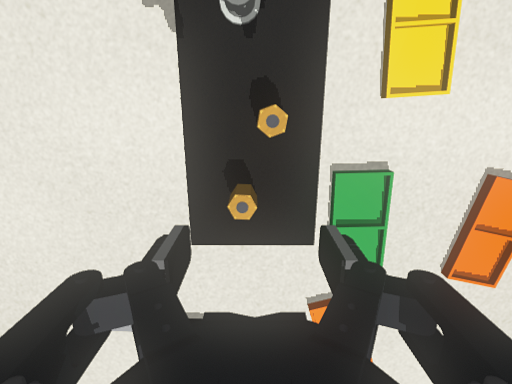

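The wrist view shows both brass hexes as predicted, at (272,121) and (242,207). The green tray is at (360,215), with no clutter near the hexes.

```bash
cat >> h.py <<'E'
def disc(p,im,uv,r=7,thr=130,z=.047):
    "grey bore/hub disc centre near uv (low saturation blob)"
    u,v=map(int,np.round(uv)); hsv=cv2.cvtColor(im,cv2.COLOR_BGR2HSV)[v-14:v+15,u-14:u+15]
    m=cv2.inRange(hsv,(0,0,0),(180,90,thr)); n,l,st,c=cv2.connectedComponentsWithStats(m)
    ok=[i for i in range(1,n) if 30<st[i,4]<350]
    i=min(ok,key=lambda i:np.hypot(*(c[i]-14))); q=c[i]+[u-14,v-14]
    return q,st[i,4],cast(p,q,z)[0]
E
python3 - <<'E'
from h import *
im=cv2.imread('pics/w1.png');p=imaging.camera_params("wrist");p["pose"]=np.load('pics/w1.npy')
s=telemetry.get_state()
hsv=cv2.cvtColor(im,cv2.COLOR_BGR2HSV)
print(hsv[121,255:290].tolist())
for n,uv in dict(ha=(272,121),hb=(242,207)).items():
    q,a,X=disc(p,im,uv); print(n,q.round(1),a,X.round(4))
    m=cv2.inRange(hsv,(10,90,170),(30,255,255)); m[:, :]=m*(np.hypot(*np.meshgrid(np.arange(512)-uv[0],np.arange(384)-uv[1]))<22)
    c=max(cv2.findContours(m,0,1)[0],key=cv2.contourArea)
    w=cast(p,cv2.convexHull(c)[:,0,:],.047); cen=w.mean(0)
    (e,sz,ang)=cv2.minAreaRect(w.astype(np.float32)*1000)
    d=cast(p,c[:,0,:],.047)-X; th=np.arctan2(d[:,1],d[:,0]); r=np.hypot(*d.T)
    ph=np.degrees(np.angle(np.sum((r-r.mean())*np.exp(6j*th)))/6)  # corner direction mod 60
    print(' rect',np.round(e,1),np.round(sz,1),round(ang,1),'corner dir',ph.round(1),'flat normal',(ph+30).round(1),'rmean',r.mean().round(4))
    print(' shift',toolrel(s,[*X,.018]).round(1))
E
```

```text
[[18, 28, 46], [15, 44, 35], [19, 143, 89], [19, 163, 182], [19, 165, 215], [19, 164, 211], [19, 164, 209], [19, 163, 208], [19, 163, 208], [19, 166, 212], [19, 156, 204], [16, 41, 117], [114, 24, 105], [120, 12, 104], [120, 10, 103], [108, 12, 104], [120, 7, 103], [120, 10, 104], [120, 10, 104], [113, 10, 104], [113, 10, 102], [108, 13, 102], [116, 17, 104], [6, 12, 106], [19, 120, 163], [20, 166, 206], [19, 163, 202], [19, 162, 201], [19, 162, 203], [19, 161, 206], [19, 163, 210], [19, 162, 203], [18, 73, 70], [0, 11, 48], [18, 25, 52]]
ha [272.2 120.8] 127 [ 0.4749 -0.1012]
 rect [ 474.9 -100.9] [32.7 29.4] 19.9 corner dir 20.5 flat normal 50.5 rmean 0.0151
 shift [ 55.6  19.3 183.3]
hb [241.8 207. ] 98 [ 0.4416 -0.1981]
 rect [ 441.8 -197.7] [28.3 32.3] 90.0 corner dir -1.6 flat normal 28.4 rmean 0.015
 shift [-41.4 -13.9 183.3]
```

step_arm([
  [[-41.5,-14,100],[0,0,-0.506],70],
  [[-41.5,-14,100],[0,0,-0.506],70],
  [[-41.5,-14,100],[0,0,-0.506],70],
  [[-41.5,-14,100],[0,0,-0.506],70],
  [[-41.5,-14,100],[0,0,-0.506],70],
  [[-41.5,-14,100],[0,0,-0.506],70],
])

```text
clock: 1.9
tcp_pos: [0.4415, -0.1989, 0.1016]
orientation: [0.0, 0.51, 0.86, -0.0]
wrist_force: [0.4, 0.0, 0.1]
finger_gap: 0.0704
grip_force: 0.0
```

Run:
```python
from h import *
s,p,im=wrist("w2")
print(toolrel(s,[.4416,-.1981,.014]).round(1)); uv=proj(p,(.4416,-.1981,.047)); print(np.round(uv)); print(disc(p,im,uv))
```

```text
1.9 [ 0.4415 -0.1989  0.1016] yaw 28.65
[ 0.7  0.4 87.6]
[254. 201.]
(array([254.04803493, 201.4279476 ]), np.int32(229), array([ 0.44190763, -0.19811653]))
```

View pics/w2.png

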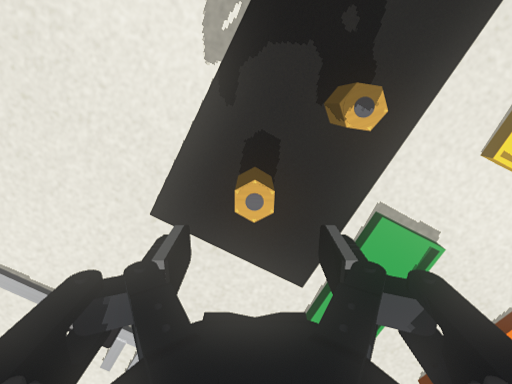

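The hex at (254,201) has its vertical flats square to the fingers and is centred between them. Next: descend and grip.

step_arm([
  [[0.5,0,35],[0,0,0],70],
  [[0.5,0,65],[0,0,0],70],
  [[0.5,0,87.5],[0,0,0],70],
  [[0.5,0,87.5],[0,0,0],70],
  [[0.5,0,87.5],[0,0,0],25],
  [[0.5,0,87.5],[0,0,0],25],
  [[0.5,0,87.5],[0,0,0],25],
  [[0.5,0,87.5],[0,0,0],25],
], grip_force=60)

```text
clock: 2.62
tcp_pos: [0.4434, -0.1983, 0.016]
orientation: [0.002, 0.508, 0.861, -0.0]
wrist_force: [-1.7, 0.0, 5.6]
finger_gap: 0.0289
grip_force: 59.8
```

step_arm([
  [[0,0,0],[0,0,0],25],
  [[0,0,0],[0,0,0],25],
  [[0,0,-20],[0,0,0],25],
  [[0,0,-50],[0,0,0],25],
  [[0,0,-80],[0,0,0],25],
  [[0,0,-80],[0,0,0],25],
])

```text
clock: 3.12
tcp_pos: [0.4453, -0.1992, 0.1001]
orientation: [0.005, 0.508, 0.862, -0.0]
wrist_force: [1.4, -1.4, -1.3]
finger_gap: 0.0291
grip_force: 59.6
```

step_arm([
  [[-139.5,93.5,0],[0,0,0.5],25],
  [[-139.5,93.5,0],[0,0,0.5],25],
  [[-139.5,93.5,0],[0,0,0.5],25],
  [[-139.5,93.5,0],[0,0,0.5],25],
  [[-139.5,93.5,0],[0,0,0.5],25],
  [[-139.5,93.5,0],[0,0,0.5],25],
  [[-139.5,93.5,0],[0,0,0.5],25],
])

```text
clock: 3.7
tcp_pos: [0.5904, -0.2732, 0.0929]
orientation: [-0.001, 0.705, 0.71, -0.0]
wrist_force: [-0.6, -0.3, -0.9]
finger_gap: 0.0292
grip_force: 60.0
```

Run:
```python
from h import *
s,p,im=wrist("w3"); print(s["finger_gap"],s["wrist_force"].round(1))
print(toolrel(s,[.594,-.2764,.017]).round(1))
```

```text
3.7 [ 0.5904 -0.2732  0.0929] yaw 0.39
0.029199442434023115 [-0.6 -0.3 -0.9]
[-3.3  3.7 75.9]
```

View pics/w3.png

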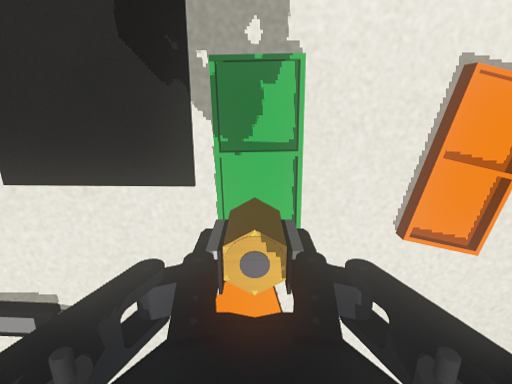

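The hex is held upright at (254,262) over the near green bay and centred across the tray. Next: lower it.

step_arm([
  [[-3.5,3.5,20],[0,0,0],25],
  [[-3.5,3.5,40],[0,0,0],25],
  [[-3.5,3.5,60],[0,0,0],25],
  [[-3.5,3.5,70],[0,0,0],25],
  [[-3.5,3.5,75],[0,0,0],25],
  [[-3.5,3.5,76],[0,0,0],25],
  [[-3.5,3.5,76],[0,0,0],25],
])

```text
clock: 4.33
tcp_pos: [0.5946, -0.2771, 0.0187]
orientation: [0.0, 0.705, 0.709, 0.0]
wrist_force: [-0.0, -0.4, -1.4]
finger_gap: 0.0293
grip_force: 60.2
```

step_arm([
  [[0,0,1],[0,0,0],25],
  [[0,0,1],[0,0,0],25],
  [[0,0,2],[0,0,0],25],
  [[0,0,2],[0,0,0],25],
  [[0,0,2],[0,0,0],25],
])

```text
clock: 4.75
tcp_pos: [0.5954, -0.2776, 0.0171]
orientation: [0.001, 0.705, 0.709, 0.0]
wrist_force: [-1.5, 1.0, 5.3]
finger_gap: 0.0293
grip_force: 60.6
```

step_arm([
  [[0,0,1],[0,0,0],60],
  [[0,0,1],[0,0,0],60],
  [[0,0,1],[0,0,0],60],
  [[0,0,1],[0,0,0],60],
  [[0,0,-25],[0,0,0],60],
  [[0,0,-55],[0,0,0],65],
  [[0,0,-85],[0,0,0],70],
  [[0,0,-85],[0,0,0],70],
])

```text
clock: 5.42
tcp_pos: [0.5979, -0.2791, 0.1075]
orientation: [0.005, 0.705, 0.709, 0.001]
wrist_force: [1.3, -0.4, 0.1]
finger_gap: 0.0698
grip_force: 0.0
```

step_arm([
  [[176,-120,0],[0,0,0.165],70],
  [[176,-120,0],[0,0,0.165],70],
  [[176,-120,0],[0,0,0.165],70],
  [[176,-120,0],[0,0,0.165],70],
  [[176,-120,0],[0,0,0.165],70],
  [[176,-120,0],[0,0,0.165],70],
  [[176,-120,0],[0,0,0.165],70],
])

```text
clock: 6.0
tcp_pos: [0.4715, -0.0996, 0.1007]
orientation: [-0.001, 0.76, 0.65, -0.0]
wrist_force: [1.1, 0.6, -0.6]
finger_gap: 0.0701
grip_force: 0.0
```

Run:
```python
from h import *
s,p,im=wrist("w4")
uv=proj(p,(.4749,-.1012,.047)); print(np.round(uv)); q,a,X=disc(p,im,uv); print(q,a,X)
print(toolrel(s,[*X,.014]).round(1))
```

```text
6.0 [ 0.4715 -0.0996  0.1007] yaw -8.95
[259. 204.]
[259.33480176 204.62995595] 227 [ 0.47527031 -0.10147353]
[-1.3  4.1 86.7]
```

View pics/w4.png

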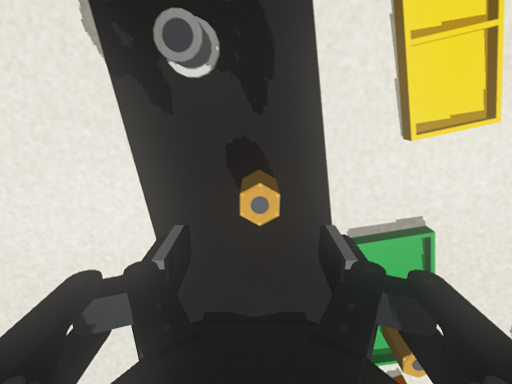

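Hex_a at (259,205) is square between the fingers, and the first hex stands in the green tray at (415,360).

step_arm([
  [[-1,2,30],[0,0,0],70],
  [[-1,2,60],[0,0,0],70],
  [[-1,2,86],[0,0,0],70],
  [[-1,2,86],[0,0,0],70],
  [[-1,2,86],[0,0,0],25],
  [[-1,2,86],[0,0,0],25],
  [[-1,2,86],[0,0,0],25],
  [[-1,2,86],[0,0,0],25],
])

```text
clock: 6.72
tcp_pos: [0.4771, -0.1041, 0.0166]
orientation: [0.002, 0.761, 0.649, 0.001]
wrist_force: [0.5, -0.4, -0.6]
finger_gap: 0.0288
grip_force: 59.2
```

step_arm([
  [[0,0,0],[0,0,0],25],
  [[0,0,0],[0,0,0],25],
  [[0,0,-20],[0,0,0],25],
  [[0,0,-50],[0,0,0],25],
  [[0,0,-80],[0,0,0],25],
  [[0,0,-80],[0,0,0],25],
])

```text
clock: 7.22
tcp_pos: [0.479, -0.1044, 0.1005]
orientation: [0.004, 0.761, 0.649, 0.002]
wrist_force: [0.7, -0.1, -2.6]
finger_gap: 0.0291
grip_force: 59.9
```

Run:
```python
from h import *
s=telemetry.get_state(); print(s["tcp_pos"],yaw(s),toolrel(s,[.592,-.2034,.018]).round(1))
```

```text
[ 0.47897458 -0.10442141  0.10049484] -9.093998510924301 [-79.7 126.5  83.8]
```

step_arm([
  [[-80,128,0],[0,0,-0.16],25],
  [[-80,128,0],[0,0,-0.16],25],
  [[-80,128,0],[0,0,-0.16],25],
  [[-80,128,0],[0,0,-0.16],25],
  [[-80,128,0],[0,0,-0.16],25],
  [[-80,128,0],[0,0,-0.16],25],
  [[-80,128,0],[0,0,-0.16],25],
])

```text
clock: 7.8
tcp_pos: [0.588, -0.2018, 0.0939]
orientation: [-0.001, 0.707, 0.707, -0.0]
wrist_force: [-0.6, -0.1, -2.6]
finger_gap: 0.0291
grip_force: 60.0
```

Run:
```python
from h import *
s=telemetry.get_state(); print(s["tcp_pos"],yaw(s),s["finger_gap"],toolrel(s,[.592,-.2034,.018]).round(1))
```

```text
[ 0.58802117 -0.20176696  0.09389205] 0.054006204941924804 0.029134314299040856 [-1.7  4.1 75.9]
```

step_arm([
  [[-1.5,3,20],[0,0,0],25],
  [[-1.5,3,40],[0,0,0],25],
  [[-1.5,3,60],[0,0,0],25],
  [[-1.5,3,70],[0,0,0],25],
  [[-1.5,3,75],[0,0,0],25],
  [[-1.5,3,76],[0,0,0],25],
  [[-1.5,3,76],[0,0,0],25],
])

```text
clock: 8.38
tcp_pos: [0.5922, -0.2037, 0.0194]
orientation: [0.0, 0.707, 0.708, 0.0]
wrist_force: [0.3, -0.8, -1.6]
finger_gap: 0.0287
grip_force: 60.2
```

step_arm([
  [[0,0,1],[0,0,0],25],
  [[0,0,1],[0,0,0],25],
  [[0,0,2],[0,0,0],25],
  [[0,0,2],[0,0,0],25],
  [[0,0,2],[0,0,0],25],
])

```text
clock: 8.8
tcp_pos: [0.5928, -0.2043, 0.0176]
orientation: [0.001, 0.707, 0.707, 0.0]
wrist_force: [0.0, -0.1, 1.6]
finger_gap: 0.0289
grip_force: 60.4
```

step_arm([
  [[0,0,1],[0,0,0],60],
  [[0,0,1],[0,0,0],60],
  [[0,0,1],[0,0,0],60],
  [[0,0,1],[0,0,0],60],
  [[0,0,-25],[0,0,0],60],
  [[0,0,-55],[0,0,0],65],
  [[0,0,-85],[0,0,0],70],
  [[0,0,-85],[0,0,0],70],
])

```text
clock: 9.47
tcp_pos: [0.5956, -0.2056, 0.1084]
orientation: [0.005, 0.707, 0.707, 0.002]
wrist_force: [1.7, -1.2, 0.5]
finger_gap: 0.0702
grip_force: 0.0
```

step_arm([
  [[224,-153,0],[0,0,0],70],
  [[224,-153,0],[0,0,0],70],
  [[224,-153,0],[0,0,0],70],
  [[224,-153,0],[0,0,0],70],
  [[224,-153,0],[0,0,0],70],
  [[224,-153,0],[0,0,0],70],
  [[224,-153,0],[0,0,0],70],
  [[224,-153,0],[0,0,0],70],
])

```text
clock: 10.13
tcp_pos: [0.4349, 0.0232, 0.1015]
orientation: [-0.002, 0.705, 0.709, -0.001]
wrist_force: [0.7, 0.6, 0.6]
finger_gap: 0.07
grip_force: 0.0
```

Run:
```python
from h import *
s,p,im=wrist("w5")
for X in [(.439,.02,.047),(.482,.106,.047)]: print(np.round(proj(p,X)))
```

```text
10.1333 [0.4349 0.0232 0.1015] yaw 0.3
[259. 207.]
[324.  88.]
```

View pics/w5.png

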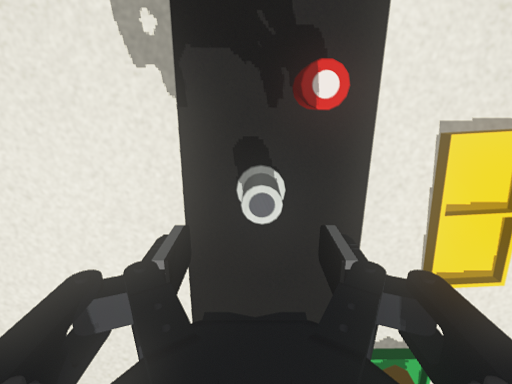

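The wrist view shows the collar's bore at (262,205) and the red roller's hub at (326,84), which agrees with the predictions.

Run:
```python
from h import *
im=cv2.imread('pics/w5.png');p=imaging.camera_params("wrist");p["pose"]=np.load('pics/w5.npy');s=telemetry.get_state()
def blob(uv,lo,hi):
    u,v=uv; sub=im[v-18:v+19,u-18:u+19]; m=cv2.inRange(sub,lo,hi); n,l,st,c=cv2.connectedComponentsWithStats(m)
    i=min((i for i in range(1,n) if st[i,4]>60),key=lambda i:np.hypot(*(c[i]-18))); return c[i]+[u-18,v-18],st[i]
print(im[205,236:290].tolist()[::4],im[84,326])
for n,uv,lo,hi in [('cb',(262,205),(70,70,70),(150,150,150)),('ro',(326,84),(185,185,185),(255,255,255))]:
    q,st=blob(uv,lo,hi); X=cast(p,q,.047)[0]; print(n,q.round(1),st,X.round(4),toolrel(s,[*X,.015]).round(1))
```

```text
[[50, 53, 53], [72, 75, 74], [207, 213, 210], [182, 188, 184], [108, 104, 103], [107, 104, 104], [108, 104, 103], [109, 105, 103], [107, 103, 102], [109, 104, 103], [212, 218, 216], [217, 222, 219], [47, 49, 49], [49, 51, 51]] [227 233 239]
cb [261.4 204.6] [  5   6  26  24 493] [0.4406 0.0216] [ 0.1  3.3 86.9]
ro [327.4  83.5] [ 10   4  21  28 487] [0.484  0.1088] [87.  47.1 86.9]
```

step_arm([
  [[-1.5,3.5,30],[0,0,0],70],
  [[-1.5,3.5,60],[0,0,0],70],
  [[-1.5,3.5,85.5],[0,0,0],70],
  [[-1.5,3.5,85.5],[0,0,0],70],
  [[-1.5,3.5,85.5],[0,0,0],27],
  [[-1.5,3.5,85.5],[0,0,0],27],
  [[-1.5,3.5,85.5],[0,0,0],27],
  [[-1.5,3.5,85.5],[0,0,0],27],
])

```text
clock: 10.85
tcp_pos: [0.4441, 0.0179, 0.0181]
orientation: [0.001, 0.707, 0.707, 0.001]
wrist_force: [-1.1, -1.2, 3.6]
finger_gap: 0.0306
grip_force: 59.2
```

step_arm([
  [[0,0,0],[0,0,0],27],
  [[0,0,0],[0,0,0],27],
  [[0,0,-20],[0,0,0],27],
  [[0,0,-50],[0,0,0],27],
  [[0,0,-90],[0,0,0],27],
  [[0,0,-90],[0,0,0],27],
])

```text
clock: 11.35
tcp_pos: [0.447, 0.0179, 0.1133]
orientation: [0.005, 0.707, 0.708, 0.003]
wrist_force: [1.6, -0.7, -0.5]
finger_gap: 0.0303
grip_force: 59.6
```

Run:
```python
from h import *
s=telemetry.get_state()
for b in (.214,.287): print(s["tcp_pos"],yaw(s),toolrel(s,[.6035,b,.018]).round(1))
```

```text
[0.44700378 0.01791136 0.11329622] 0.07248200398704895 [196.  155.6  96.8]
[0.44700378 0.01791136 0.11329622] 0.07248200398704895 [269.  155.7  96.7]
```

step_arm([
  [[266,156,0],[0,0,0],27],
  [[266,156,0],[0,0,0],27],
  [[266,156,0],[0,0,0],27],
  [[266,156,0],[0,0,0],27],
  [[266,156,0],[0,0,0],27],
  [[266,156,0],[0,0,0],27],
  [[266,156,0],[0,0,0],27],
  [[266,156,0],[0,0,0],27],
])

```text
clock: 12.02
tcp_pos: [0.6008, 0.2895, 0.1067]
orientation: [0.0, 0.706, 0.709, 0.002]
wrist_force: [0.9, -0.1, -0.7]
finger_gap: 0.0304
grip_force: 59.8
```

step_arm([
  [[0,0,0],[0,0,0],27],
])

```text
clock: 12.1
tcp_pos: [0.6003, 0.2887, 0.1063]
orientation: [0.0, 0.705, 0.709, 0.002]
wrist_force: [0.1, -0.2, -0.9]
finger_gap: 0.0306
grip_force: 59.8
```

Run:
```python
from h import *
s,p,im=wrist("w6"); print(s["finger_gap"],toolrel(s,[.604,.284,.020]).round(1))
```

```text
12.1 [0.6003 0.2887 0.1063] yaw 0.28
0.030575269593934227 [-4.9  3.4 86.3]
```

View pics/w6.png

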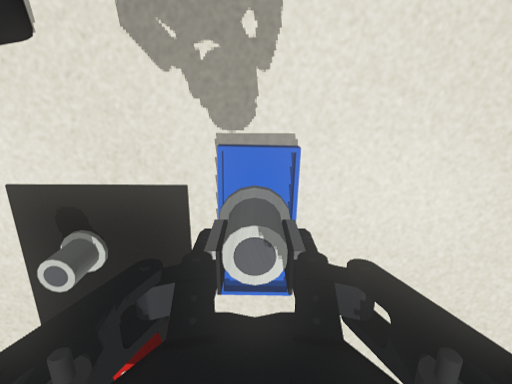

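Run:
```python
from h import *
p=imaging.camera_params("wrist");p["pose"]=np.load('pics/w6.npy')
for y in (.3255,.2505,.1755): print(y,np.round(proj(p,(.6035,y,.014))),np.round(proj(p,(.5675,y,.014))),np.round(proj(p,(.6395,y,.014))))
```

```text
0.3255 [257. 147.] [215. 147.] [299. 147.]
0.2505 [257. 227.] [218. 227.] [295. 227.]
0.1755 [256. 295.] [221. 295.] [292. 296.]
```

The collar is held upright at (254,254), and the blue tray's rim matches the projection. The second collar is at (57,275). Next: lower it.

step_arm([
  [[-4,3,25],[0,0,0],27],
  [[-4,3,50],[0,0,0],27],
  [[-4,3,70],[0,0,0],27],
  [[-4,3,80],[0,0,0],27],
  [[-4,3,85],[0,0,0],27],
  [[-4,3,86],[0,0,0],27],
  [[-4,3,86],[0,0,0],27],
])

```text
clock: 12.73
tcp_pos: [0.6016, 0.2803, 0.0212]
orientation: [0.0, 0.707, 0.707, 0.0]
wrist_force: [-0.5, -0.9, -0.3]
finger_gap: 0.0306
grip_force: 59.8
```

step_arm([
  [[0,0,1],[0,0,0],27],
  [[0,0,1],[0,0,0],27],
  [[0,0,2],[0,0,0],27],
  [[0,0,2],[0,0,0],27],
  [[0,0,2],[0,0,0],27],
])

```text
clock: 13.15
tcp_pos: [0.6018, 0.2809, 0.0191]
orientation: [0.0, 0.707, 0.708, 0.001]
wrist_force: [-0.0, 0.9, 2.0]
finger_gap: 0.0308
grip_force: 60.0
```

step_arm([
  [[0,0,0.5],[0,0,0],27],
  [[0,0,0.5],[0,0,0],60],
  [[0,0,0.5],[0,0,0],60],
  [[0,0,0.5],[0,0,0],60],
  [[0,0,-25],[0,0,0],60],
  [[0,0,-55],[0,0,0],65],
  [[0,0,-83],[0,0,0],70],
  [[0,0,-83],[0,0,0],70],
])

```text
clock: 13.82
tcp_pos: [0.6045, 0.2817, 0.1076]
orientation: [0.002, 0.707, 0.707, 0.004]
wrist_force: [0.7, 0.2, 0.3]
finger_gap: 0.0694
grip_force: 0.0
```

step_arm([
  [[-66,-169,0],[0,0,0],70],
  [[-66,-169,0],[0,0,0],70],
  [[-66,-169,0],[0,0,0],70],
  [[-66,-169,0],[0,0,0],70],
  [[-66,-169,0],[0,0,0],70],
  [[-66,-169,0],[0,0,0],70],
  [[-66,-169,0],[0,0,0],70],
])

```text
clock: 14.4
tcp_pos: [0.432, 0.2144, 0.1015]
orientation: [0.0, 0.707, 0.707, 0.0]
wrist_force: [0.5, -0.6, 0.0]
finger_gap: 0.0697
grip_force: 0.0
```

```bash
cat >> h.py <<'E'
def blob(im,uv,lo,hi):
    u,v=map(int,np.round(uv)); m=cv2.inRange(im[v-22:v+23,u-22:u+23],lo,hi); n,l,st,c=cv2.connectedComponentsWithStats(m)
    i=min((i for i in range(1,n) if st[i,4]>60),key=lambda i:np.hypot(*(c[i]-22))); return st[i,:2]+st[i,2:4]/2-.5+[u-22,v-22],st[i]
E
python3 - <<'E'
from h import *
s,p,im=wrist("w7")
uv=proj(p,(.433,.215,.047)); q,st=blob(im,uv,(70,70,70),(150,150,150)); X=cast(p,q,.047)[0]
print(np.round(uv),q,st,X.round(4),toolrel(s,[*X,.015]).round(1))
E
```

```text
14.4 [0.432  0.2144 0.1015] yaw 0.06
[255. 202.] [255.5 194. ] [ 10   2  26  25 511] [0.4334 0.2213] [ 6.9  1.4 86.5]
```

View pics/w7.png

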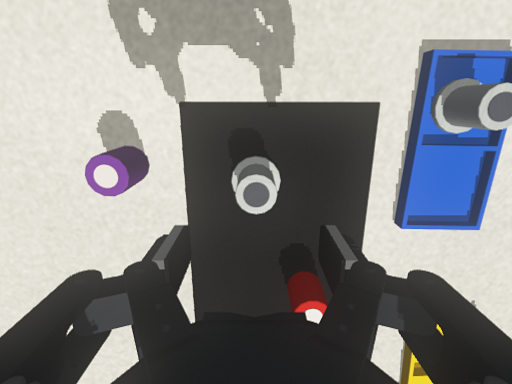

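Collar_a's bore is at (255,194), and the other collar stands upright in the blue tray's far bay. Next: grip this one.

step_arm([
  [[6.5,1,30],[0,0,0],70],
  [[6.5,1,60],[0,0,0],70],
  [[6.5,1,85.5],[0,0,0],70],
  [[6.5,1,85.5],[0,0,0],70],
  [[6.5,1,85.5],[0,0,0],27],
  [[6.5,1,85.5],[0,0,0],27],
  [[6.5,1,85.5],[0,0,0],27],
  [[6.5,1,85.5],[0,0,0],27],
])

```text
clock: 15.12
tcp_pos: [0.4352, 0.2216, 0.0176]
orientation: [0.001, 0.707, 0.707, 0.002]
wrist_force: [0.8, 0.5, 2.9]
finger_gap: 0.0303
grip_force: 59.3
```

step_arm([
  [[0,0,0],[0,0,0],27],
  [[0,0,0],[0,0,0],27],
  [[0,0,-20],[0,0,0],27],
  [[0,0,-50],[0,0,0],27],
  [[0,0,-90],[0,0,0],27],
  [[0,0,-90],[0,0,0],27],
])

```text
clock: 15.62
tcp_pos: [0.4373, 0.2223, 0.1128]
orientation: [0.003, 0.707, 0.707, 0.005]
wrist_force: [1.2, -0.2, -0.0]
finger_gap: 0.0305
grip_force: 59.6
```

Run:
```python
from h import *
s=telemetry.get_state(); print(toolrel(s,[.603,.213,.02]).round(1))
```

```text
[ -9.8 164.7  94.5]
```

step_arm([
  [[-9,168,0],[0,0,0],27],
  [[-9,168,0],[0,0,0],27],
  [[-9,168,0],[0,0,0],27],
  [[-9,168,0],[0,0,0],27],
  [[-9,168,0],[0,0,0],27],
  [[-9,168,0],[0,0,0],27],
  [[-9,168,0],[0,0,0],27],
])

```text
clock: 16.2
tcp_pos: [0.6005, 0.2118, 0.1051]
orientation: [-0.001, 0.707, 0.707, -0.001]
wrist_force: [-1.2, 0.7, -1.3]
finger_gap: 0.0303
grip_force: 60.0
```

Run:
```python
from h import *
s=telemetry.get_state(); print(s["tcp_pos"],s["finger_gap"],toolrel(s,[.603,.213,.02]).round(1))
```

```text
[0.60053883 0.21181101 0.10511002] 0.030278307375179704 [ 1.2  2.6 85.1]
```

step_arm([
  [[1,2,25],[0,0,0],27],
  [[1,2,50],[0,0,0],27],
  [[1,2,70],[0,0,0],27],
  [[1,2,80],[0,0,0],27],
  [[1,2,84],[0,0,0],27],
  [[1,2,85],[0,0,0],27],
  [[1,2,85],[0,0,0],27],
])

```text
clock: 16.78
tcp_pos: [0.6034, 0.2134, 0.0219]
orientation: [0.0, 0.707, 0.708, 0.001]
wrist_force: [0.3, -0.1, -1.1]
finger_gap: 0.0307
grip_force: 60.0
```

step_arm([
  [[0,0,1],[0,0,0],27],
  [[0,0,1],[0,0,0],27],
  [[0,0,2],[0,0,0],27],
  [[0,0,2],[0,0,0],27],
  [[0,0,2],[0,0,0],27],
])

```text
clock: 17.2
tcp_pos: [0.6034, 0.2131, 0.0191]
orientation: [0.0, 0.707, 0.707, 0.0]
wrist_force: [0.5, 0.2, -0.8]
finger_gap: 0.0303
grip_force: 60.0
```

step_arm([
  [[0,0,1],[0,0,0],27],
  [[0,0,1],[0,0,0],27],
  [[0,0,1],[0,0,0],60],
  [[0,0,1],[0,0,0],60],
  [[0,0,1],[0,0,0],60],
  [[0,0,-25],[0,0,0],60],
  [[0,0,-55],[0,0,0],65],
  [[0,0,-83],[0,0,0],70],
])

```text
clock: 17.87
tcp_pos: [0.6026, 0.2129, 0.102]
orientation: [-0.0, 0.707, 0.707, -0.001]
wrist_force: [1.5, -0.6, 0.3]
finger_gap: 0.0697
grip_force: 0.0
```

step_arm([
  [[-105,-121,0],[0,0,0],70],
  [[-105,-121,0],[0,0,0],70],
  [[-105,-121,0],[0,0,0],70],
  [[-105,-121,0],[0,0,0],70],
  [[-105,-121,0],[0,0,0],70],
  [[-105,-121,0],[0,0,0],70],
  [[-105,-121,0],[0,0,0],70],
])

```text
clock: 18.45
tcp_pos: [0.4832, 0.1079, 0.1023]
orientation: [0.001, 0.707, 0.707, 0.001]
wrist_force: [1.1, 0.1, 0.6]
finger_gap: 0.07
grip_force: 0.0
```

Run:
```python
from h import *
s,p,im=wrist("w8")
uv=proj(p,(.482,.108,.047)); q,st=blob(im,uv,(85,85,85),(255,255,255)); X=cast(p,q,.047)[0]
print(np.round(uv),q,st,X.round(4),toolrel(s,[*X,.015]).round(1))
```

```text
18.45 [0.4832 0.1079 0.1023] yaw 0.02
[252. 202.] [252. 201.] [ 10  10  25  23 455] [0.482  0.1089] [ 1.  -1.3 87.3]
```

View pics/w8.png

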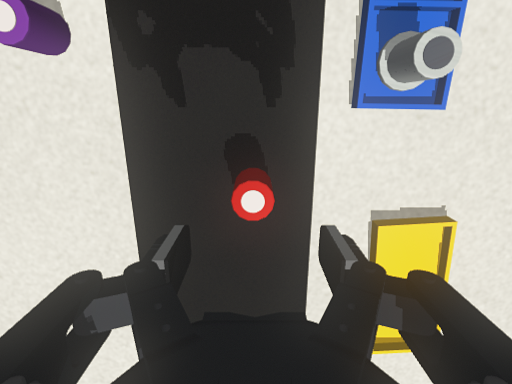

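The roller's hub is at (252,201), centred between the fingers, and collar_a stands in the blue near bay.

step_arm([
  [[1,-1,30],[0,0,0],70],
  [[1,-1,60],[0,0,0],70],
  [[1,-1,86],[0,0,0],70],
  [[1,-1,86],[0,0,0],70],
  [[1,-1,86],[0,0,0],29],
  [[1,-1,86],[0,0,0],29],
  [[1,-1,86],[0,0,0],29],
  [[1,-1,86],[0,0,0],29],
], grip_force=40)

```text
clock: 19.17
tcp_pos: [0.4833, 0.1093, 0.0176]
orientation: [0.001, 0.707, 0.708, 0.001]
wrist_force: [0.3, 1.5, 1.9]
finger_gap: 0.0328
grip_force: 39.8
```

step_arm([
  [[0,0,0],[0,0,0],29],
  [[0,0,0],[0,0,0],29],
  [[0,0,-20],[0,0,0],29],
  [[0,0,-50],[0,0,0],29],
  [[0,0,-90],[0,0,0],29],
  [[0,0,-90],[0,0,0],29],
])

```text
clock: 19.67
tcp_pos: [0.4856, 0.1092, 0.1128]
orientation: [0.004, 0.707, 0.707, 0.004]
wrist_force: [1.0, 0.0, -0.7]
finger_gap: 0.0331
grip_force: 39.9
```

step_arm([
  [[-73,153,0],[0,0,0],29],
  [[-73,153,0],[0,0,0],29],
  [[-73,153,0],[0,0,0],29],
  [[-73,153,0],[0,0,0],29],
  [[-73,153,0],[0,0,0],29],
  [[-73,153,0],[0,0,0],29],
  [[-73,153,0],[0,0,0],29],
])

```text
clock: 20.25
tcp_pos: [0.6336, 0.036, 0.1052]
orientation: [-0.001, 0.707, 0.707, -0.001]
wrist_force: [-1.2, -0.5, -0.5]
finger_gap: 0.0329
grip_force: 40.1
```

Run:
```python
from h import *
s=telemetry.get_state(); print(s["tcp_pos"],s["finger_gap"],toolrel(s,[.635,.036,.02]).round(1))
```

```text
[0.63357578 0.03600507 0.10522923] 0.032941313613213355 [-0.   1.6 85.2]
```

step_arm([
  [[0,0,25],[0,0,0],29],
  [[0,0,50],[0,0,0],29],
  [[0,0,70],[0,0,0],29],
  [[0,0,80],[0,0,0],29],
  [[0,0,84],[0,0,0],29],
  [[0,0,85],[0,0,0],29],
  [[0,0,85],[0,0,0],29],
])

```text
clock: 20.83
tcp_pos: [0.6345, 0.0365, 0.0219]
orientation: [0.0, 0.707, 0.708, 0.0]
wrist_force: [-0.6, 0.3, -0.3]
finger_gap: 0.033
grip_force: 40.2
```

step_arm([
  [[0,0,1],[0,0,0],29],
  [[0,0,1],[0,0,0],29],
  [[0,0,2],[0,0,0],29],
  [[0,0,2],[0,0,0],29],
  [[0,0,2],[0,0,0],29],
])

```text
clock: 21.25
tcp_pos: [0.6346, 0.0361, 0.0191]
orientation: [0.0, 0.707, 0.707, 0.0]
wrist_force: [0.1, 0.2, -1.1]
finger_gap: 0.0331
grip_force: 40.2
```

Lower it another millimetre, release, then back off high toward the base so the top camera can see the trays.

step_arm([
  [[0,0,1],[0,0,0],29],
  [[0,0,1],[0,0,0],29],
  [[0,0,1],[0,0,0],60],
  [[0,0,1],[0,0,0],60],
  [[0,0,1],[0,0,0],60],
  [[0,0,-25],[0,0,0],60],
  [[0,0,-55],[0,0,0],65],
  [[0,0,-90],[0,0,0],70],
])

```text
clock: 21.92
tcp_pos: [0.6327, 0.0362, 0.1077]
orientation: [-0.002, 0.707, 0.707, -0.001]
wrist_force: [0.6, -1.4, 0.7]
finger_gap: 0.0702
grip_force: 0.0
```

step_arm([
  [[0,-210,-150],[0,0,0],70],
  [[0,-210,-150],[0,0,0],70],
  [[0,-210,-150],[0,0,0],70],
  [[0,-210,-150],[0,0,0],70],
  [[0,-210,-150],[0,0,0],70],
  [[0,-210,-150],[0,0,0],70],
  [[0,-210,-150],[0,0,0],70],
  [[0,-210,-150],[0,0,0],70],
])

```text
clock: 22.58
tcp_pos: [0.4238, 0.036, 0.2612]
orientation: [0.002, 0.707, 0.707, 0.001]
wrist_force: [0.7, -0.6, -0.6]
finger_gap: 0.0698
grip_force: 0.0
```

Run:
```python
from h import *
a=imaging.read_camera("scene")[:,:,::-1]; b=imaging.read_camera("top")[:,:,::-1]
A=cv2.resize(a[60:330,130:430],(600,540),interpolation=cv2.INTER_CUBIC)[:300]
B=cv2.resize(b[130:270,120:440],(686,300),interpolation=cv2.INTER_CUBIC)
A=cv2.resize(a[100:300,120:400],(420,300),interpolation=cv2.INTER_CUBIC)
c=np.zeros((600,686,3),np.uint8); c[:300]=B; c[300:,:420]=A; cv2.imwrite("pics/fin.png",c)
s=telemetry.get_state(); print(s["clock"],s["tcp_pos"])
```

```text
22.6833 [0.42525755 0.03583562 0.25871199]
```

View pics/fin.png

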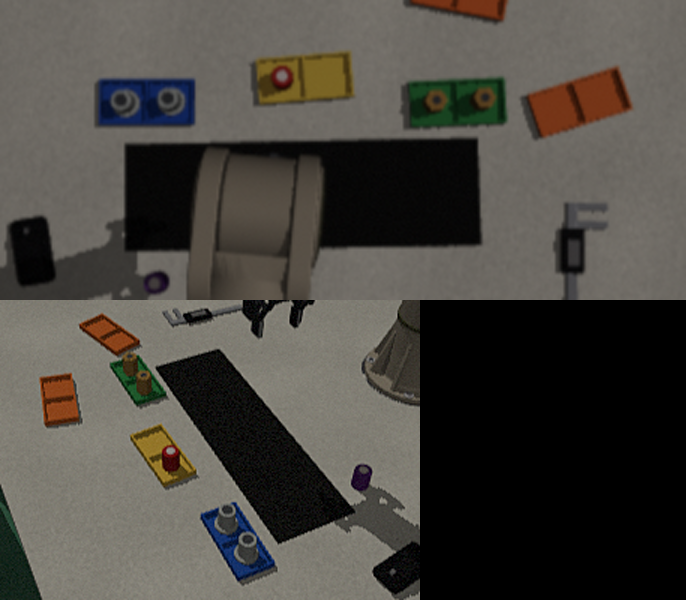

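All five parts stand upright in their own bays: collars in blue at (125,102) and (170,100), the roller in yellow at (282,77), hexes in green at (436,101) and (484,98). The mouse and caliper have not moved. Handing in.

```bash
python3 -c "
from workcell import env
print(env.hand_in())"
```

```text
the job is handed in; nothing more can be done
None
```

The job is handed in at about 23 s: collars in the blue tray, hex bushes in the green and the red roller in the yellow, each upright in its own bay in the last pictures, with the mouse and caliper untouched; the hand-in returned no verdict.

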